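Lean the chopping board on the board dryer and hold its lever at the third click

TASK

Take the chopping board out of the wire rack and lean it back against the rest rail of the board dryer: foot standing in the drip tray towards the toe ridge, at a clear slant, centred in front of the grille, and let go of it. Then, with the fingers, press the dryer's spring lever down past the first two clicks to the third and keep it there without pushing it on to its end stop: the job finishes while you are still holding the lever at the third click, with the board still leaning untouched. Leave the salt shaker, the small steel bowl and the round balm tin where they stand.

Things in the scene. Friction and masses are not known exactly. Their poses are not given: they have to be found in the camera images.
- dryer: Board dryer: a white toaster-like casing, fixed, 130 (x) x 240 (y) x 145 high mm. Origin under the casing's centre, on the worktop; x points from its grille to its back (away from the robot), y to its left (the lever's end), z up. Grille on the -x face, centred at y = -30 mm, with a steel drip tray in front of it.
- tray (a point): Middle of the drip tray's floor (6 mm above the worktop), axes as the dryer's, at x = -102, y = -30 mm of the dryer. The floor is 73 mm deep in x, from the casing's face to the inner face of the toe ridge at -36 mm from this point, and 180 mm wide in y. The ridge is 8 mm thick and rises 10 mm above the floor.
- rest_rail: Black rubber rest rail, a round bar 10 mm thick, 170 mm long along the dryer's y, across the top of the grille, fixed to the dryer. Origin at its middle, 135 mm above the worktop, at x = -72, y = -30 mm of the dryer, so its front is at x = -77 mm. The board's back leans on it.
- board_center (a point): Centre of the chopping board, a loose pale wooden slab 14 mm thick (its x), 120 mm wide (y), 220 mm tall (z, up along the slab), 0.2 to 0.33 kg. Starts upright in the rack's middle slot, foot 8 mm above the worktop. Either face may lean on the rail; keep it the same way up. A 14 mm hanging hole lies 20 mm below the top edge, 40 mm to one side.
- board_foot (a point): Middle of the lower edge of the chopping board (110 mm below its centre along its z); the axes are the board's.
- rack: Wire board rack, fixed: steel base 100 (x) x 120 (y) x 8 mm with four upright wire loops 76 mm high; slots run along its y, with about 2 mm of play each side of the board. Origin under its centre, on the worktop. The board starts in the middle slot.
- lever (a joint): Travel of the dryer's lever straight down, m: 0 at rest (up), clicks at 0.012, 0.024, 0.036 (the third; 0.031 to 0.041 counts), end stop at 0.050. A spring pushes it back up all the way from anywhere: about 6 N at rest, 10 N at the third click, rising and falling 2 N at every click. It never stays down by itself.
- lever_top (a point): Middle of the upper face of the lever's grey paddle (45 mm along the dryer's x, 42 mm along y, 12 mm thick), carried by an upright steel stem at the left (+y) end of the dryer, at x = -20, y = +146 mm of the dryer. 175 mm above the worktop at rest, 139 mm at the third click. Open above; the 145 mm high casing begins 26 mm to its right.
- salt: Salt shaker, 44 mm wide, 90 mm high, a bystander; origin at the centre of its underside.
- katori: Small steel bowl standing upside down, 84 mm wide, 45 mm high, a bystander; origin at the centre of its underside.
- balm: Flat round white balm tin, 90 mm wide, 32 mm high, a bystander; origin at the centre of its underside.

How it is judged:
By the outcome, as a careful person would: the job done as asked, in the order asked, and still so for the second after the job is handed in, while the arm keeps its last pose, push and grip.
It also fails if it takes over 46 s, if anything falls off the work surface, if the arm or the gripper's body presses on something with over 40 N, if the wrist force passes 120 N, or if a joint passes its speed limit or range.

ROBOT

A 6-joint arm with a two-finger parallel gripper is mounted at the origin on a cart in front of the work surface, level with it; the furniture and walls round the work are solid. World frame = base frame: x ahead of the robot, y to its left, z up, the work surface at z = 0. Lengths are in m, angles in rad, forces in N, time in s.
With the tool pointing down it reaches from about 0.35 to 0.85 m from the base axis. Payload 8.1 kg.
Tool frame: the origin (TCP) lies at the centre of the arm's flange, where the gripper is bolted on; the fingertips stand 186 mm ahead of it and the grasp point (between the pads) lies 167 mm ahead of it; z points along the fingers, y is the direction in which the jaws open and shut (so a half turn about z gives the same grasp; the last joint's range is limited). The gripper opens to 93 mm and grips with 3 to 60 N. Pads are 15 mm wide; open, the fingers measure 128 mm over their backs; the gripper's body (75 mm by 188 mm) begins 65 mm behind the grasp point.
Start: joints at [1.031, 0.13, 1.488, -0, 1.523, -0.085], TCP at [0.264, 0.539, 0.405] pointing down, gripper open.
Joint ranges: [-2.96, 2.96], [-0.89, 2.26], [0.02, 2.5], [-1.34, 4.48], [0, 2.73], [-2.66, 2.66]. Speed limits (rad/s): [2.39, 2.39, 2.79, 3.14, 3.14, 3.14].

INTERFACE

Orientations are given as a rotation vector (axis times angle).
In Python, from plant import robot, viewer, order gives the robot as it stands.
- The arm moves only by the tool apply_moves, never from a script. Its argument "deltas" is a list of rows, each a list of 3 entries, a list of its own where there are three numbers: the finger opening in mm, from 0 to 93, then the shift along the tool's x, y, z in mm, then the turn about the tool's z in rad. In form: [[grip, [dx, dy, dz], yaw], ...]. A call has 1 to 5 rows; each row shifts and turns the commanded pose from where the row before left it, along the tool's axes as they then stand; what a row does not reach is not made up. A row lasts 1/8 s, in which the tool goes at most 62.5 mm and 10.7 degrees, less where a joint would pass 70% of its speed; a pose out of reach is approached as far as the arm can. A call is refused whole if a number of a shift passes 62.5 or a number of a turn 0.188, either way. A call with a gripper value outside its range is refused whole. The fingers move at their own pace and stop on an object; "grip_force" is the grip in N (left out, the last holds). Time passes only in rows, so rows that do not move let the fingers close. It gives the time, the measured TCP pose, the force and the opening at its end, in the units of the state.
- robot.read_state(): the state, without advancing time (a new reading comes with each control period).
- viewer.read_camera(name): name is "scene" or "top" or "wrist"; returns the picture (420x560x3 uint8, blue, green, red); there is no depth.
- viewer.get_calibration(name): a dict with "fx", "fy", "cx", "cy" (pixels), "R" (3x3) and "t" (3): a world point X has camera coordinates R X + t. Camera axes: x right, y down, z forward; pixel columns grow to the right and rows downward; lengths in m; the calibration is good to about 2 mm. A picture is of the moment at which its call begins: read the wrist's pose just before it. get_calibration takes no time and is no camera call; for the wrist camera it gives the pose at the moment of the call.
- order.close_job(): hands the job in, once; it reports no verdict.
The state is a dict: "t": time; "q": joint angles; "dq": joint speeds; "joint_torque": joint torques, N m; "tool_pos": TCP position; "orientation": TCP orientation; "force": force on the tool from outside, world axes, zero at the start; "wrist_torque": the same for the moment, N m; "opening": finger opening in m.
Only numpy, scipy, OpenCV 4.12 (cv2) and the standard library are available. Lean on these libraries where they do the work, as an engineer would, in place of code of your own. Each camera call takes 0.05 s, during which the arm holds its last target. There are 200 camera calls.

## Working session

There is one attempt and no reset: what is moved stays moved. The work goes in short steps, Python scripts to look and compute and a tool call to move; the robot and the scene stay as the last step left them, time stands still between calls to the robot, and variables do not carry over. Pictures are saved under pics/ and viewed, about 8 in all and at most 12, crops included, and the job is handed in when it is done.

Besides the shell and the picture viewer there is one more tool, called after "Call:" by a JSON object that holds its "name" and its "arguments". apply_moves: Moves the arm, as the interface text tells. Its arguments: {"type":"object","properties":{"deltas":{"type":"array"},"grip_force":{"type":"number"}},"required":["deltas"]}

```bash
ls; mkdir -p pics
python3 - <<'E'
from plant import robot, viewer, order
import cv2,numpy as np
print(robot.read_state())
for n in ("scene","top"):
    cv2.imwrite(f"pics/{n}0.png",viewer.read_camera(n)); print(n,viewer.get_calibration(n))
E
```

```text
pics
{'t': 0.0, 'q': array([ 1.03060029e+00,  1.31160567e-01,  1.48929528e+00, -7.48431331e-05,
        1.52299464e+00, -8.54282690e-02]), 'dq': array([-0.00055341,  0.000297  ,  0.00057238,  0.00022931, -0.00166185,
        0.00025163]), 'joint_torque': array([ 6.60557475e-05, -5.59818542e+01, -4.91776228e+01,  7.67109124e-02,
        3.47817480e-02, -1.87069522e-04]), 'tool_pos': array([0.26343916, 0.53881191, 0.4036787 ]), 'orientation': array([-7.08089023e-01, -3.06023877e+00,  2.81233939e-03]), 'force': array([-0.0588273 , -0.00022228, -0.09827411]), 'wrist_torque': array([-0.05646456,  0.02523675,  0.00839594]), 'opening': 0.09282918013024664}
scene {'fx': 449.955374143558, 'fy': 449.955374143558, 'cx': 282.114245105313, 'cy': 209.23234348159409, 'R': array([[ 0.66574014, -0.74608471, -0.01215218],
       [-0.66339152, -0.5843391 , -0.46739653],
       [ 0.34161641,  0.31922628, -0.88396426]]), 't': array([-0.3343058 ,  0.43778913,  1.1594549 ])}
top {'fx': 527.404611544747, 'fy': 527.404611544747, 'cx': 285.9397105507408, 'cy': 210.8867788119694, 'R': array([[-0.09024993, -0.99591692, -0.002107  ],
       [-0.96509187,  0.08797848, -0.24669308],
       [ 0.24587118, -0.02023058, -0.96909137]]), 't': array([0.08838943, 0.57725618, 1.57061222])}
```

View pics/scene0.png

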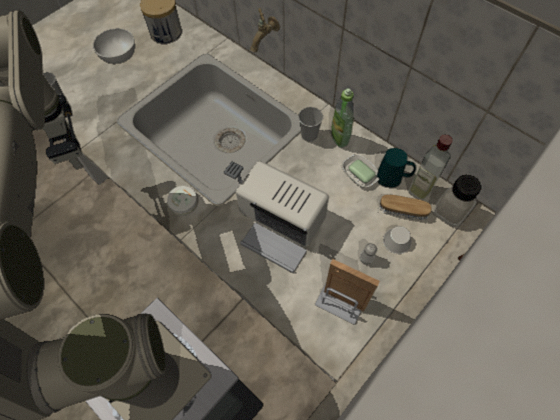

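View pics/top0.png

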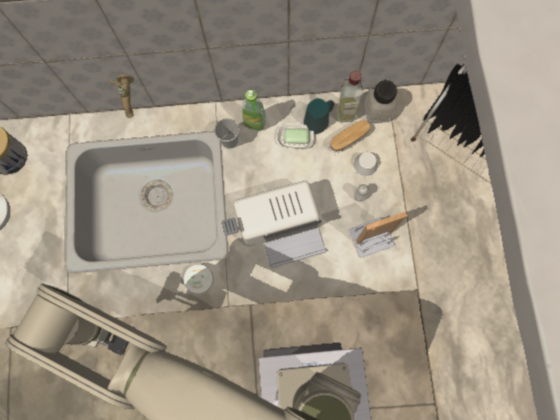

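The scene view shows the dryer at about (285,205), the board in its rack at (350,290) and the balm tin at (182,198). The top view shows the casing at (278,212), the lever at (232,226), the tray at (295,245) and the board's top at (382,228). I'll enlarge both for measuring.

Run:
```python
import cv2,numpy as np
a=cv2.imread("pics/top0.png")[170:310,210:410]; b=cv2.imread("pics/scene0.png")[150:330,210:410]
cv2.imwrite("pics/c_top.png",cv2.resize(a,None,fx=4,fy=4,interpolation=cv2.INTER_CUBIC))
g=cv2.resize(b,None,fx=3.3,fy=3.3,interpolation=cv2.INTER_CUBIC); g=np.clip(g*1.6,0,255).astype('uint8')
cv2.imwrite("pics/c_scene.png",g)
```

```text
(no output)
```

View pics/c_top.png

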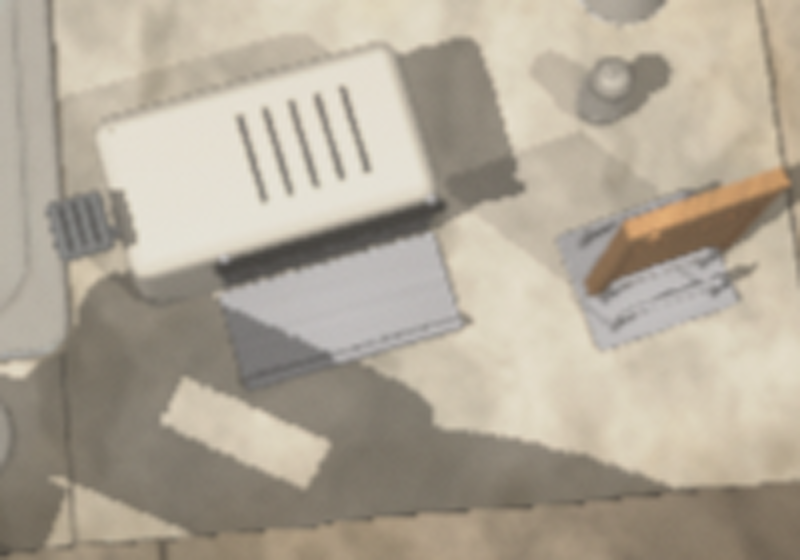

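View pics/c_scene.png

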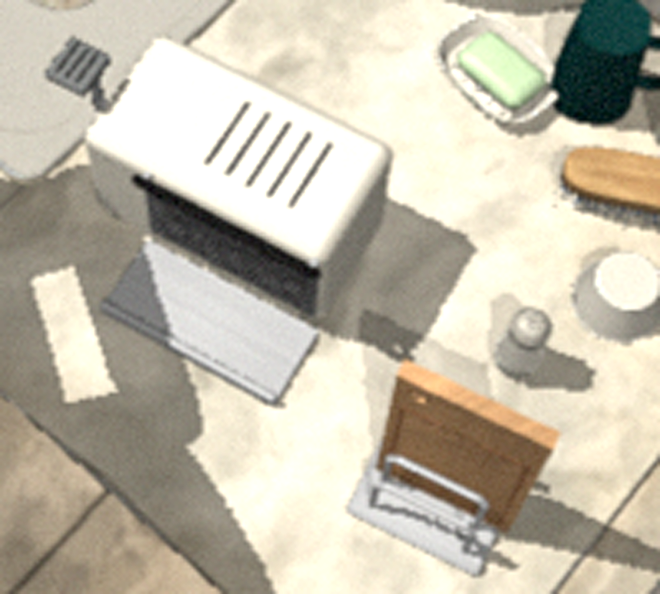

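The top crop shows the casing top corners near (97,125), (390,45), (440,205), (140,290), the tray ridge ends at (243,385) and (467,320), the paddle at (85,225), and the board's top edge from (625,228) to (787,172). The scene crop shows the board's top edge from (402,365) to (555,432) and the paddle at (78,67).

```bash
cat > h.py <<'E'
import numpy as np, cv2
from plant import robot, viewer, order
def cam(n): return viewer.get_calibration(n)
def ray(c,p):
    d=c["R"].T@np.array([(p[0]-c["cx"])/c["fx"],(p[1]-c["cy"])/c["fy"],1]); return -c["R"].T@c["t"],d/np.linalg.norm(d)
def onz(c,p,z):
    o,d=ray(c,p); return o+d*(z-o[2])/d[2]
def tri(ps):
    A=np.zeros((3,3));b=np.zeros(3)
    for c,p in ps:
        o,d=ray(c,p);M=np.eye(3)-np.outer(d,d);A+=M;b+=M@o
    return np.linalg.solve(A,b)
def proj(c,X):
    v=c["R"]@np.asarray(X)+c["t"]; return np.array([c["fx"]*v[0]/v[2]+c["cx"],c["fy"]*v[1]/v[2]+c["cy"]])
E
python3 - <<'E'
from h import *
np.set_printoptions(precision=4,suppress=True)
T,S=cam("top"),cam("scene")
ct=lambda x,y:((x+.5)/4-.5+210,(y+.5)/4-.5+170); cs=lambda x,y:((x+.5)/3.3-.5+210,(y+.5)/3.3-.5+150)
print("cams",ray(T,(0,0))[0],ray(S,(0,0))[0])
# edges of casing top: back edge / right edge lines
for nm,z,ps in [("casing",.145,[(97,125),(390,45),(440,205),(140,290)]),("ridge",.016,[(243,385),(467,320)]),("paddle",.175,[(47,205),(105,190),(123,245),(65,258)]),("boardtop",.228,[(625,228),(787,172),(635,240),(797,185)]),("rack",.008,[(557,238),(603,350),(740,297)]),("salt",.09,[(612,77)])]:
    X=np.array([onz(T,ct(*p),z) for p in ps]); print("T",nm,X[:,:2].tolist(),X.mean(0))
for nm,z,ps in [("casing",.145,[(90,135),(160,42),(390,150),(320,268)]),("ridge",.016,[(103,305),(278,403)]),("paddle",.175,[(47,67),(70,40),(110,62),(87,93)]),("boardtop",.228,[(402,365),(555,432)]),("rack",.008,[(348,510),(480,575)])]:
    X=np.array([onz(S,cs(*p),z) for p in ps]); print("S",nm,X[:,:2].tolist(),X.mean(0))
# segment casing (bright) & board (orange) with contours in both
for n in("top","scene"):
    im=cv2.imread(f"pics/{n}0.png"); h=cv2.cvtColor(im,cv2.COLOR_BGR2HSV)
    x0,y0,x1,y1=(340,195,415,260) if n=="top" else (310,250,400,330)
    m=((h[...,0]<18)&(h[...,1]>110)).astype('uint8')*255; k=np.zeros_like(m);k[y0:y1,x0:x1]=m[y0:y1,x0:x1]
    c=max(cv2.findContours(k,0,2)[0],key=cv2.contourArea); print(n,cv2.contourArea(c),cv2.approxPolyDP(c,2,True)[:,0].tolist())
E
```

```text
cams [0.1789 0.069  1.6647] [ 0.1169 -0.3637  1.2255]
T casing [[0.609343428220924, 0.18945299073526856], [0.6517126962153538, -0.03478535153273474], [0.5250542037038906, -0.05920575123372086], [0.4814102029201779, 0.1663521806276217]] [0.5669 0.0655 0.145 ]
T ridge [[0.4240579255835006, 0.09940220715222947], [0.4595397266875333, -0.08146689791586682]] [0.4418 0.009  0.016 ]
T paddle [[0.5440844420144763, 0.22717130657652945], [0.5514370339734549, 0.1845171162629481], [0.5094942004854737, 0.17430868324981144], [0.5037309490963683, 0.21660825049258908]] [0.5272 0.2007 0.175 ]
T boardtop [[0.478069562334314, -0.17889006104893207], [0.5077061854190104, -0.29720449883657457], [0.46894638805242783, -0.18473038157449279], [0.4977652830449649, -0.3028047498186855]] [ 0.4881 -0.2409  0.228 ]
T rack [[0.5206697422178124, -0.16143942333498845], [0.4271962385942476, -0.18687691820046842], [0.4596471254428645, -0.30095087398238296]] [ 0.4692 -0.2164  0.008 ]
T salt [[0.6271725854571857, -0.20797215733108132]] [ 0.6272 -0.208   0.09  ]
S casing [[0.49520336432800477, 0.15990030454023485], [0.6026
[... 160 characters left out ...]
23116442206294, 0.09128600490816297], [0.4568881568620639, -0.08536309039596973]] [0.44  0.003 0.016]
S paddle [[0.5080645086297508, 0.2188931140015401], [0.5401728611223515, 0.22352992213205258], [0.5466503035866549, 0.18252399508195905], [0.5119552782788181, 0.17558025960138246]] [0.5267 0.2001 0.175 ]
S boardtop [[0.47771516322363544, -0.18181541746160496], [0.5094703445106616, -0.29324858549282623]] [ 0.4936 -0.2375  0.228 ]
S rack [[0.42689114173731757, -0.18894668390644062], [0.45676085955788975, -0.3040234301647115]] [ 0.4418 -0.2465  0.008 ]
top 145.5 [[406, 214], [366, 227], [373, 229]]
scene 1226.0 [[333, 260], [326, 287], [331, 286], [359, 301], [357, 306], [363, 309], [378, 281]]
```

Call:
{"name": "apply_moves", "arguments": {"deltas": [[93,[0,0,-15],0.17],[93,[0,0,-15],0.17],[93,[0,0,-15],0.17],[93,[0,0,-15],0.17],[93,[0,0,-10],0.17]], "grip_force": 25}}

```text
t: 0.72
tool_pos: [0.2635, 0.539, 0.4751]
orientation: [1.914, 2.491, -0.0]
force: [0.1, 1.0, -0.8]
opening: 0.0925
```

```bash
cat >> h.py <<'E'
from scipy.spatial.transform import Rotation as Ro
def where():
    s=robot.read_state(); R=Ro.from_rotvec(s["orientation"]).as_matrix()
    print("t",round(s["t"],2),"tcp",s["tool_pos"].round(4),"yaw_y deg",round(np.degrees(np.arctan2(R[1,1],R[0,1])),2),"z",R[:,2].round(3),"F",s["force"].round(1),"open",round(s["opening"],4),"q6",s["q"][5].round(2)); return s,R
def need(x,y,z,ang):  # tool-frame shift in mm; ang = wanted world angle of tool y, deg
    s,R=where(); print("shift tool mm",(R.T@(np.array([x,y,z])-s["tool_pos"])*1000).round(1),"yaw",round(np.radians(np.degrees(np.arctan2(R[1,1],R[0,1]))-ang),4))
E
python3 -c "
from h import *
need(.4875,-.24,.47,15.2)"
```

```text
t 0.72 tcp [0.2635 0.539  0.4751] yaw_y deg 14.92 z [-0. -0. -1.] F [ 0.1  1.  -0.8] open 0.0925 q6 0.77
shift tool mm [-810.4   15.8    5.1] yaw -0.0049
```

Call:
{"name": "apply_moves", "arguments": {"deltas": [[93,[-60,0,0],0],[93,[-60,0,0],0],[93,[-60,0,0],0],[93,[-60,0,0],0],[93,[-60,0,0],0]]}}

```text
t: 1.35
tool_pos: [0.3424, 0.2478, 0.4743]
orientation: [1.907, 2.497, -0.001]
force: [1.1, -0.1, 0.8]
opening: 0.093
```

Call:
{"name": "apply_moves", "arguments": {"deltas": [[93,[-60,0,0],0],[93,[-60,0,0],0],[93,[-60,0,0],0],[93,[-60,0,0],0],[93,[0,0,0],0]]}}

```text
t: 1.98
tool_pos: [0.4059, 0.0143, 0.4742]
orientation: [-1.916, -2.489, 0.002]
force: [-0.2, 0.6, 0.2]
opening: 0.0931
```

Run:
```python
from h import *
where(); np.set_printoptions(precision=3,suppress=True)
c=cam("wrist"); im=viewer.read_camera("wrist"); cv2.imwrite("pics/w1.png",im)
print("o",ray(c,(280,210))); print("tray pred px",proj(c,(.46,.012,.006)),"board",proj(c,(.4875,-.24,.228)))
np.save("w1.npy",c,allow_pickle=True)
```

```text
t 1.98 tcp [0.4059 0.0143 0.4742] yaw_y deg 14.82 z [-0.001 -0.001 -1.   ] F [-0.2  0.6  0.2] open 0.0931 q6 -0.35
o (array([0.384, 0.094, 0.454]), array([ 0.082, -0.294, -0.952]))
tray pred px [314.467 180.989] board [292.616 468.773]
```

View pics/w1.png

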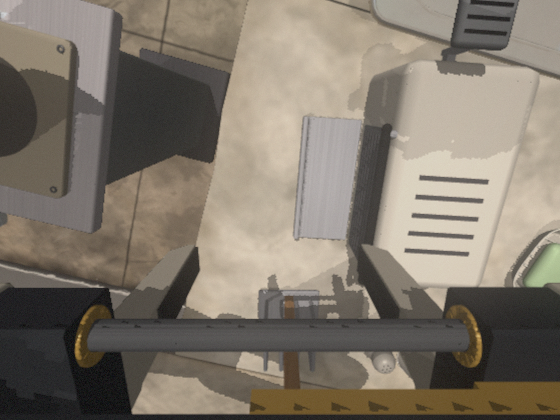

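The wrist view shows the tray's ridge outer edge from (303,116) to (294,239), the casing with the rail's upper end at about (388,126), and the rack and board at (290,310).

Run:
```python
from h import *
np.set_printoptions(precision=4,suppress=True)
c=np.load("w1.npy",allow_pickle=True).item(); im=cv2.imread("pics/w1.png")
g=cv2.GaussianBlur(cv2.cvtColor(im,cv2.COLOR_BGR2GRAY),(3,3),0).astype(int)
for r in (130,150,170,190,210,225): print(r,g[r,290:316].tolist(), g[r,352:376].tolist())
for a in((303,116),(294,239)): print(onz(c,a,.016))
a,b=onz(c,(303,116),.016),onz(c,(294,239),.016); print(np.linalg.norm(a-b),np.degrees(np.arctan2(-(a-b)[0],(a-b)[1])))
for p in((.574,.0625),):
  s,k=np.sin(np.radians(10.9)),np.cos(np.radians(10.9))
  D=lambda x,y,z:(p[0]+k*x-s*y,p[1]+s*x+k*y,z)
  for q in((-.146,.06,.016),(-.146,-.12,.016),(-.072,.055,.14),(-.042,.125,.175),(-.042,.167,.175),(.003,.125,.175)): print(q,proj(c,D(*q)))
cv2.imwrite("pics/w1c.png",cv2.resize(im[0:300,280:540],None,fx=2,fy=2,interpolation=cv2.INTER_CUBIC))
```

```text
130 [200, 200, 199, 199, 198, 196, 193, 190, 187, 186, 178, 157, 144, 154, 167, 167, 151, 136, 139, 155, 166, 171, 172, 173, 173, 173] [168, 168, 167, 166, 165, 166, 165, 158, 145, 128, 114, 103, 89, 79, 76, 75, 75, 76, 76, 76, 76, 76, 76, 76]
150 [197, 196, 196, 195, 195, 193, 191, 192, 188, 171, 150, 149, 163, 167, 156, 143, 141, 151, 161, 169, 173, 174, 175, 174, 173, 173] [167, 166, 166, 168, 164, 151, 134, 122, 110, 92, 78, 75, 75, 77, 77, 76, 75, 75, 76, 75, 70, 70, 70, 67]
170 [183, 182, 182, 182, 182, 183, 183, 175, 156, 149, 158, 164, 158, 147, 142, 148, 160, 170, 173, 174, 176, 176, 174, 173, 174, 175] [168, 166, 152, 137, 125, 110, 93, 78, 72, 71, 73, 75, 75, 76, 74, 75, 76, 72, 69, 69, 69, 69, 68, 64]
190 [159, 157, 157, 156, 156, 150, 136, 134, 151, 163, 161, 149, 139, 144, 160, 171, 174, 174, 175, 175, 173, 173, 173, 174, 174, 173] [147, 129, 111, 94, 80, 75, 75, 74, 73, 72, 73, 71, 71, 71, 69, 69, 69, 68, 69, 68, 64, 62, 63, 64]
210 [178, 179, 179, 175, 160, 144, 149, 163, 166, 153, 138, 140, 157, 168, 171, 171, 172, 171, 169, 168, 170, 171, 171, 171, 171, 171] [98, 84, 78, 77, 77, 76, 75, 72, 69, 69, 70, 70, 69, 69, 69, 69, 68, 65, 65, 65, 64, 65, 66, 66]
225 [181, 181, 173, 155, 147, 157, 167, 165, 153, 140, 142, 158, 169, 170, 169, 169, 169, 168, 168, 169, 169, 168, 168, 169, 170, 171] [77, 76, 77, 77, 76, 74, 73, 74, 73, 70, 69, 68, 68, 68, 65, 64, 65, 65, 65, 65, 65, 64, 65, 76]
[0.4176 0.0952 0.016 ]
[ 0.4543 -0.0799  0.016 ]
0.17893714724266357 11.818068508093775
(-0.146, 0.06, 0.016) [303.8786 117.4023]
(-0.146, -0.12, 0.016) [292.8447 240.646 ]
(-0.072, 0.055, 0.14) [388.7335 130.9259]
(-0.042, 0.125, 0.175) [455.3938  47.118 ]
(-0.042, 0.167, 0.175) [468.3645 -13.528 ]
(0.003, 0.125, 0.175) [510.4526  51.3146]
```

View pics/w1c.png

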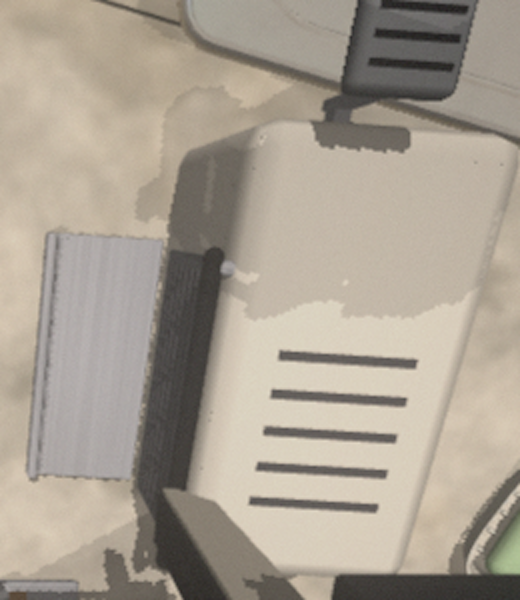

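Call:
{"name": "apply_moves", "arguments": {"deltas": [[93,[-50,0,0],0],[93,[-50,0,0],0],[93,[-40,5,0],0],[93,[0,0,0],0]]}}

```text
t: 2.52
tool_pos: [0.4478, -0.1159, 0.4741]
orientation: [-1.907, -2.495, 0.001]
force: [-0.8, 0.4, -0.1]
opening: 0.0928
```

Run:
```python
from h import *
where(); np.set_printoptions(precision=3,suppress=True)
c=cam("wrist"); im=viewer.read_camera("wrist"); cv2.imwrite("pics/w2.png",im)
np.save("w2.npy",c,allow_pickle=True); print(proj(c,(.4875,-.24,.228)))
```

```text
t 2.52 tcp [ 0.4478 -0.1159  0.4741] yaw_y deg 15.2 z [-0.001  0.001 -1.   ] F [-0.8  0.4 -0.1] open 0.0928 q6 -0.63
[285.668 360.916]
```

View pics/w2.png

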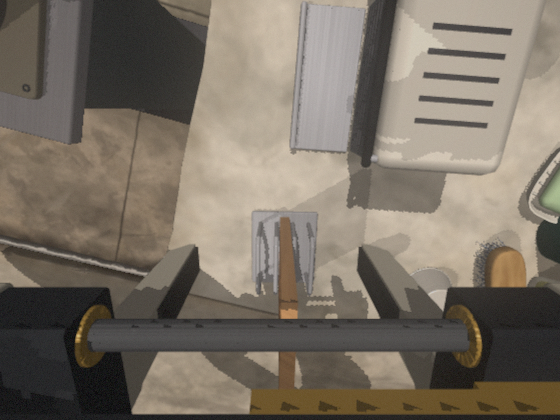

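The board's near end runs from its foot at (286,216) to its top corner line at about row 302, centre column 288. The fingers centre on about column 279.

Run:
```python
from h import *
np.set_printoptions(precision=4,suppress=True)
c=np.load("w2.npy",allow_pickle=True).item(); im=cv2.imread("pics/w2.png"); h=cv2.cvtColor(im,cv2.COLOR_BGR2HSV)
m=(h[...,0]<16)&(h[...,1]>95)
for r in list(range(216,316,8))+[352,360,368,376,384]:
    x=np.where(m[r,265:310])[0]+265; print(r,(x.min(),x.max(),len(x)) if len(x) else None, im[r,288].tolist())
for col in (284,288,292): print(h[290:312,col,2].tolist())
```

```text
216 None [131, 135, 145]
224 (np.int64(281), np.int64(288), 7) [76, 99, 128]
232 (np.int64(280), np.int64(289), 10) [77, 100, 128]
240 (np.int64(280), np.int64(290), 11) [75, 100, 128]
248 (np.int64(280), np.int64(291), 12) [75, 99, 127]
256 (np.int64(280), np.int64(292), 13) [74, 101, 127]
264 (np.int64(280), np.int64(293), 14) [70, 98, 125]
272 (np.int64(280), np.int64(293), 14) [71, 98, 126]
280 (np.int64(280), np.int64(294), 15) [69, 95, 124]
288 (np.int64(279), np.int64(295), 17) [73, 96, 125]
296 (np.int64(279), np.int64(296), 18) [69, 97, 125]
304 (np.int64(279), np.int64(297), 19) [62, 86, 116]
312 (np.int64(279), np.int64(297), 19) [92, 138, 184]
352 (np.int64(279), np.int64(295), 15) [63, 85, 105]
360 (np.int64(279), np.int64(294), 14) [60, 88, 113]
368 (np.int64(279), np.int64(294), 15) [54, 79, 103]
376 (np.int64(279), np.int64(293), 14) [60, 84, 110]
384 (np.int64(279), np.int64(293), 15) [55, 78, 103]
[127, 127, 123, 126, 126, 124, 124, 124, 124, 121, 104, 88, 101, 119, 118, 118, 118, 119, 119, 145, 187, 185]
[124, 125, 123, 123, 123, 123, 125, 126, 124, 122, 117, 102, 98, 117, 116, 118, 117, 119, 134, 161, 175, 187]
[123, 124, 123, 122, 122, 124, 122, 119, 122, 110, 79, 84, 98, 114, 114, 118, 116, 119, 120, 146, 188, 184]
```

Run:
```python
from h import *
np.set_printoptions(precision=4,suppress=True)
c=np.load("w2.npy",allow_pickle=True).item()
for p,z in(((278.5,302),.228),((297.5,302),.228),((288,302),.228),((286.5,380),.228),((284.5,220),.008),((284.5,217),.008)): print(p,onz(c,p,z))
a,b=onz(c,(278.5,302),.228),onz(c,(297.5,302),.228);print(np.linalg.norm(a-b))
u,v=onz(c,(288,302),.228),onz(c,(286.5,380),.228);d=u-v;print("yaw",np.degrees(np.arctan2(-d[0],d[1])))
e=d/np.linalg.norm(d); print("centre",u-.06*e)
```

```text
(278.5, 302) [ 0.4654 -0.1833  0.228 ]
(297.5, 302) [ 0.4807 -0.1791  0.228 ]
(288, 302) [ 0.4731 -0.1812  0.228 ]
(286.5, 380) [ 0.494  -0.2604  0.228 ]
(284.5, 220) [ 0.4755 -0.1862  0.008 ]
(284.5, 217) [ 0.4742 -0.1816  0.008 ]
0.01582825606971594
yaw 14.795319784364475
centre [ 0.4884 -0.2392  0.228 ]
```

The board centre measures (0.488, -0.239) from the wrist view, against (0.4875, -0.240) from the fixed cameras, so they agree. I'll go above it now.

```bash
python3 -c "
from h import *
need(.4884,-.2392,.372,15.0)"
```

```text
t 2.58 tcp [ 0.4475 -0.1149  0.4742] yaw_y deg 15.26 z [-0.001  0.001 -1.   ] F [-0.2  0.1  0.5] open 0.0929 q6 -0.63
shift tool mm [-130.8    6.9  102. ] yaw 0.0045
```

Call:
{"name": "apply_moves", "arguments": {"deltas": [[93,[-45,3,0],0],[93,[-45,3,0],0],[93,[-41,1,0],0],[93,[0,0,30],0],[93,[0,0,35],0]]}}

```text
t: 3.2
tool_pos: [0.4891, -0.2385, 0.4097]
orientation: [1.904, 2.497, 0.001]
force: [-0.0, 0.1, 0.1]
opening: 0.0929
```

Call:
{"name": "apply_moves", "arguments": {"deltas": [[93,[0,0,25],0],[93,[0,0,12],0],[93,[0,0,0],0]]}}

```text
t: 3.58
tool_pos: [0.4885, -0.2389, 0.3724]
orientation: [-1.904, -2.497, -0.0]
force: [0.2, -0.4, -0.7]
opening: 0.0932
```

```bash
python3 -c "
from h import *
need(.4884,-.2392,.372,15.0)"
```

```text
t 3.58 tcp [ 0.4885 -0.2389  0.3724] yaw_y deg 15.34 z [-0.001  0.001 -1.   ] F [ 0.2 -0.4 -0.7] open 0.0932 q6 -0.82
shift tool mm [-0.3 -0.2  0.4] yaw 0.0059
```

Call:
{"name": "apply_moves", "arguments": {"deltas": [[40,[0,0,0],0],[8,[0,0,0],0],[8,[0,0,0],0],[8,[0,0,0],0],[8,[0,0,0],0]], "grip_force": 25}}

```text
t: 4.2
tool_pos: [0.4883, -0.2404, 0.3728]
orientation: [1.907, 2.496, 0.0]
force: [0.2, -0.3, 0.7]
opening: 0.0476
```

Call:
{"name": "apply_moves", "arguments": {"deltas": [[8,[0,0,0],0],[8,[0,0,0],0],[8,[0,0,-10],0],[8,[0,0,-20],0],[8,[0,0,-20],0]]}}

```text
t: 4.82
tool_pos: [0.4883, -0.2403, 0.4245]
orientation: [1.907, 2.496, -0.0]
force: [0.3, -0.8, -1.4]
opening: 0.0139
```

Call:
{"name": "apply_moves", "arguments": {"deltas": [[8,[0,0,-20],0],[8,[0,0,-20],0],[8,[0,0,-10],0],[8,[0,0,0],0]]}}

```text
t: 5.32
tool_pos: [0.4885, -0.2404, 0.4737]
orientation: [1.906, 2.495, 0.0]
force: [-0.1, 0.4, -3.0]
opening: 0.0141
```

```bash
python3 -c "
from h import *
need(.4605,.0112,.472,11.2)"
```

```text
t 5.33 tcp [ 0.4885 -0.2404  0.4737] yaw_y deg 15.24 z [ 0.001 -0.001 -1.   ] F [-0.1  0.4 -3. ] open 0.0141 q6 -0.82
shift tool mm [250.1  39.2   1.5] yaw 0.0705
```

Call:
{"name": "apply_moves", "arguments": {"deltas": [[8,[50,8,0],0],[8,[50,8,0],0],[8,[50,8,0],0],[8,[50,8,0],0],[8,[50,7,0],0]]}}

```text
t: 5.95
tool_pos: [0.4596, 0.0127, 0.4716]
orientation: [-1.907, -2.495, 0.001]
force: [1.8, -0.3, -2.5]
opening: 0.0135
```

Call:
{"name": "apply_moves", "arguments": {"deltas": [[8,[0,0,0],0.035],[8,[0,0,0],0.035],[8,[0,0,0],0]]}}

```text
t: 6.32
tool_pos: [0.4604, 0.0102, 0.4723]
orientation: [-1.996, -2.426, 0.001]
force: [0.5, -0.6, -1.5]
opening: 0.0135
```

Run:
```python
from h import *
np.set_printoptions(precision=4,suppress=True)
need(.4605,.0112,.38,11.2)
c=cam("wrist"); im=viewer.read_camera("wrist")
for n in("scene","top"): cv2.imwrite(f"pics/{n}1.png",viewer.read_camera(n))
a=cv2.imread("pics/top1.png")[150:300,200:400]; b=cv2.imread("pics/scene1.png")[130:280,200:400]
o=np.hstack([cv2.resize(x,None,fx=2,fy=2,interpolation=cv2.INTER_CUBIC) for x in(a,np.clip(b*1.5,0,255).astype('uint8'))])
cv2.imwrite("pics/m3.png",np.vstack([o,cv2.resize(im[120:420],(520,279))[:,:].__class__(np.zeros((0,800,3),'uint8').shape,'uint8')[:0]] if 0 else [o]))
cv2.imwrite("pics/w3.png",im); np.save("w3.npy",c,allow_pickle=True)
```

```text
t 6.33 tcp [0.4604 0.0102 0.4723] yaw_y deg 11.12 z [-0.001 -0.    -1.   ] F [ 0.5 -0.6 -1.5] open 0.0135 q6 -0.28
shift tool mm [ 1.   0.4 92.3] yaw -0.0015
```

View pics/w3.png

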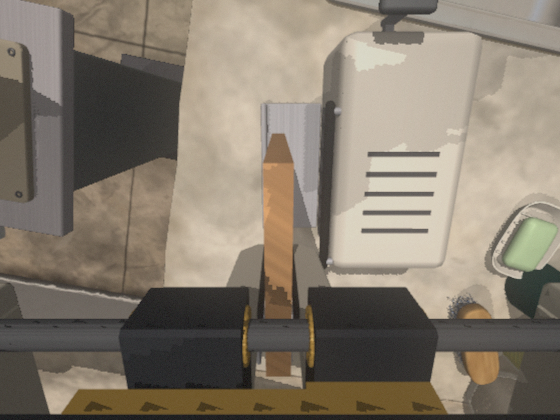

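The wrist view shows the board vertical and parallel to the ridge: the near foot corner is at about (279,135), the ridge's outer edge at column 265, and the rail runs from (332,101) to (328,264).

Run:
```python
from h import *
np.set_printoptions(precision=4,suppress=True)
c=np.load("w3.npy",allow_pickle=True).item()
a,b=onz(c,(332,101),.138),onz(c,(328,264),.138)
print("rail",a,b,np.linalg.norm(a-b),(a+b)/2,"yaw",np.degrees(np.arctan2(-(a-b)[0],(a-b)[1])))
psi=np.radians(11.2);s,k=np.sin(psi),np.cos(psi)
print("dryer from rail",(a+b)[:2]/2-[-.072*k+.03*s,-.072*s-.03*k])
g=onz(c,(264.5,103),.016);h=onz(c,(262,227),.016);print("ridge outer",g,h,(g+h)/2, "dryer",((g+h)/2)[:2]-[-.146*k+.03*s,-.146*s-.03*k])
p=onz(c,(278.5,135),.108);q=onz(c,(278.5,163),.328);print("near end foot/top",p,q)
d=np.array([-s,k,0]);print("foot centre",p-.06*d,"top centre",q-.06*d)
```

```text
rail [0.4921 0.1092 0.138 ] [ 0.5294 -0.0586  0.138 ] 0.17189030212534218 [0.5107 0.0253 0.138 ] yaw 12.561183650552787
dryer from rail [0.5755 0.0687]
ridge outer [0.4238 0.0966 0.016 ] [ 0.4517 -0.0764  0.016 ] [0.4378 0.0101 0.016 ] dryer [0.5752 0.0679]
near end foot/top [0.4487 0.0663 0.108 ] [0.4477 0.0715 0.328 ]
foot centre [0.4603 0.0074 0.108 ] top centre [0.4594 0.0127 0.328 ]
```

Call:
{"name": "apply_moves", "arguments": {"deltas": [[8,[2,0,30],0],[8,[0,0,30],0],[8,[0,0,25],0],[8,[0,0,11],0],[8,[0,0,0],0]]}}

```text
t: 7.1
tool_pos: [0.4608, 0.0123, 0.3803]
orientation: [1.991, 2.424, 0.004]
force: [-2.5, -0.6, 16.1]
opening: 0.0141
```

Call:
{"name": "apply_moves", "arguments": {"deltas": [[8,[0,-3,0],0],[8,[0,-2,0],0],[8,[0,0,0],0]]}}

```text
t: 7.48
tool_pos: [0.4564, 0.0115, 0.3801]
orientation: [1.99, 2.422, 0.007]
force: [2.0, 0.7, 10.4]
opening: 0.0137
```

The floor contact came about 4 mm higher than predicted, so I'll check whether the foot is sitting on the ridge.

Run:
```python
from h import *
where()
c=cam("wrist"); w=viewer.read_camera("wrist"); np.save("w4.npy",c,allow_pickle=True); cv2.imwrite("pics/w4.png",w)
s=viewer.read_camera("scene"); t=viewer.read_camera("top"); cv2.imwrite("pics/s4.png",s); cv2.imwrite("pics/t4.png",t)
f=lambda x,k:cv2.resize(x,None,fx=k,fy=k,interpolation=cv2.INTER_CUBIC)
A=np.clip(f(s[160:290,220:350].astype('float32'),3)*1.6,0,255).astype('uint8'); B=f(w[80:210,220:350],3)
cv2.imwrite("pics/m4.png",np.hstack([A,B]))
for X in((.4378,.0101,.016),): print(proj(cam("scene"),X),proj(c,X))
```

```text
t 7.47 tcp [0.4564 0.0115 0.3801] yaw_y deg 11.18 z [ 0.008 -0.    -1.   ] F [ 2.   0.7 10.4] open 0.0137 q6 -0.28
[264.58368314 255.67214566] [259.89393963 184.50278698]
```

View pics/m4.png

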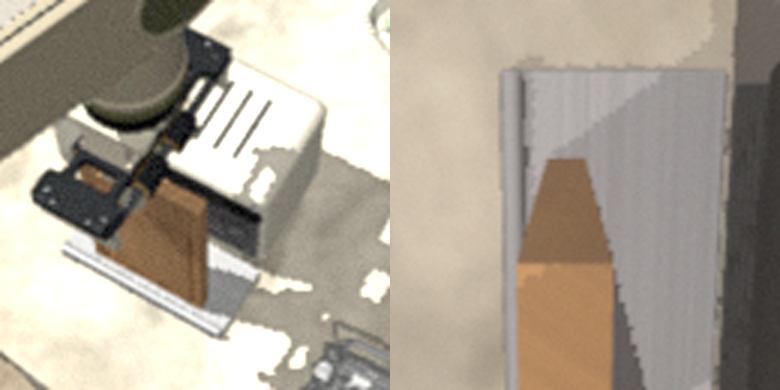

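The foot stands on the tray floor, about 8 mm inside the ridge (foot edge at crop (548,157), ridge at column 527). I'll ease the pressure and slide it closer.

Call:
{"name": "apply_moves", "arguments": {"deltas": [[8,[0,0,-4],0],[8,[0,-3,0],0],[8,[0,-2,0],0],[8,[0,0,0],0]]}}

```text
t: 8.12
tool_pos: [0.4501, 0.0111, 0.3805]
orientation: [1.993, 2.428, 0.001]
force: [2.1, 0.2, -3.5]
opening: 0.014
```

Call:
{"name": "apply_moves", "arguments": {"deltas": [[8,[0,0,1],0],[22,[0,0,0],0],[22,[0,3,0],0],[25,[0,6,0],0],[30,[0,8,0],0]]}}

```text
t: 8.75
tool_pos: [0.4672, 0.0146, 0.3797]
orientation: [-1.993, -2.428, 0.0]
force: [0.3, 0.7, -0.4]
opening: 0.0286
```

Call:
{"name": "apply_moves", "arguments": {"deltas": [[30,[0,8,0],0],[30,[0,8,0],0],[30,[0,8,0],0],[30,[0,8,0],0],[30,[0,8,0],0]]}}

```text
t: 9.38
tool_pos: [0.5065, 0.0224, 0.3797]
orientation: [-1.993, -2.428, 0.0]
force: [0.2, -0.1, -0.3]
opening: 0.0301
```

Run:
```python
from h import *
where()
w=viewer.read_camera("wrist");s=viewer.read_camera("scene")
f=lambda x,k:cv2.resize(x,None,fx=k,fy=k,interpolation=cv2.INTER_CUBIC)
A=np.clip(f(s[160:290,220:350].astype('float32'),3)*1.6,0,255).astype('uint8'); B=f(w[20:410,100:490],1)
cv2.imwrite("pics/m5.png",np.hstack([A,B]))
```

```text
t 9.38 tcp [0.5065 0.0224 0.3797] yaw_y deg 11.23 z [-0.  0. -1.] F [ 0.2 -0.1 -0.3] open 0.0301 q6 -0.25
```

View pics/m5.png

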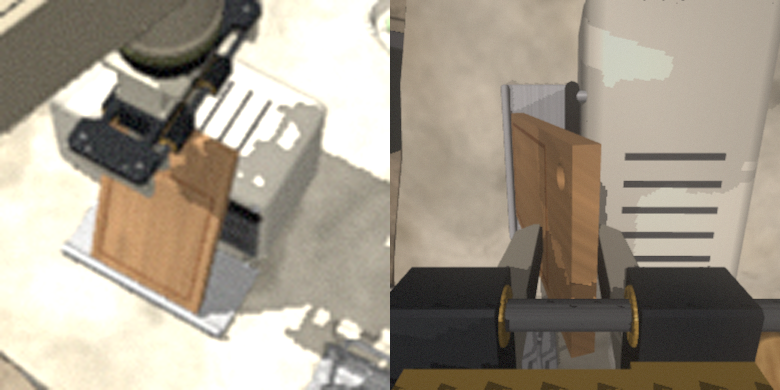

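The board is leaning between the fingers with its foot in the tray near the ridge. I'll ease it on to the rail.

Call:
{"name": "apply_moves", "arguments": {"deltas": [[30,[0,7,0],0],[32,[0,6,0],0],[34,[0,4,0],0],[36,[0,2,0],0],[36,[0,0,0],0]]}}

```text
t: 10.1
tool_pos: [0.5246, 0.026, 0.3797]
orientation: [-1.993, -2.428, 0.0]
force: [-0.0, 0.4, -1.3]
opening: 0.0358
```

Call:
{"name": "apply_moves", "arguments": {"deltas": [[45,[0,0,0],0],[60,[0,0,0],0],[60,[0,0,0],0],[60,[0,0,0],0]]}}

```text
t: 10.6
tool_pos: [0.5245, 0.026, 0.3798]
orientation: [1.993, 2.428, 0.0]
force: [0.7, 0.5, 1.5]
opening: 0.0597
```

Call:
{"name": "apply_moves", "arguments": {"deltas": [[60,[0,0,-10],0],[60,[0,0,-30],0],[60,[0,0,-30],0],[60,[0,0,0],0]]}}

```text
t: 11.1
tool_pos: [0.5252, 0.026, 0.4535]
orientation: [1.99, 2.424, 0.006]
force: [-0.1, 0.3, -0.7]
opening: 0.0602
```

Run:
```python
from h import *
where()
c=cam("wrist");w=viewer.read_camera("wrist");s=viewer.read_camera("scene"); np.save("w6.npy",c,allow_pickle=True)
cv2.imwrite("pics/w6.png",w);cv2.imwrite("pics/s6.png",s);cv2.imwrite("pics/t6.png",viewer.read_camera("top"))
f=lambda x,k:cv2.resize(x,None,fx=k,fy=k,interpolation=cv2.INTER_CUBIC)
A=np.clip(f(s[160:290,220:350].astype('float32'),3)*1.6,0,255).astype('uint8'); B=f(w[20:410,100:490],1)
cv2.imwrite("pics/m6.png",np.hstack([A,B]))
psi=np.radians(11.2);need(.574-.02*np.cos(psi)-.146*np.sin(psi),.066-.02*np.sin(psi)+.146*np.cos(psi),.40,11.2)
```

```text
t 11.1 tcp [0.5252 0.026  0.4535] yaw_y deg 11.23 z [ 0.006 -0.    -1.   ] F [-0.1  0.3 -0.7] open 0.0602 q6 -0.24
t 11.25 tcp [0.5244 0.026  0.4489] yaw_y deg 11.23 z [-0.001  0.    -1.   ] F [ 0.5 -0.9 -0.9] open 0.06 q6 -0.24
shift tool mm [175.6  36.5  48.9] yaw 0.0005
```

View pics/m6.png

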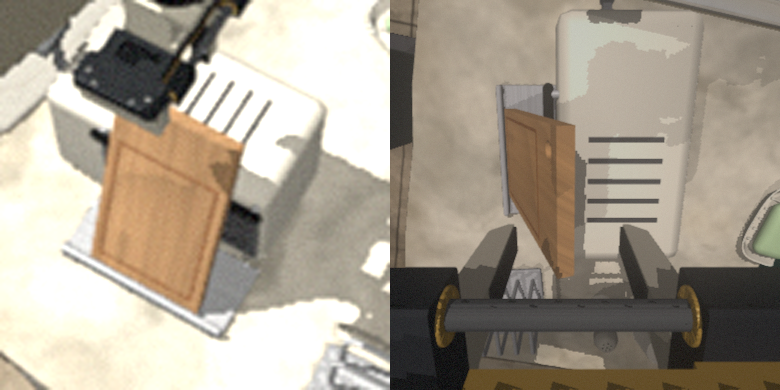

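The board leans on the rail with its foot by the ridge, untouched. Next is the lever, with the fingers closed.

Call:
{"name": "apply_moves", "arguments": {"deltas": [[30,[35,7,0],0],[0,[35,7,0],0],[0,[35,7,0],0],[0,[35,7,0],0],[0,[33,7,0],0]]}}

```text
t: 11.88
tool_pos: [0.5248, 0.2036, 0.448]
orientation: [-1.992, -2.427, 0.003]
force: [-0.7, -1.1, -0.5]
opening: 0.0145
```

Call:
{"name": "apply_moves", "arguments": {"deltas": [[0,[0,0,0],0],[0,[0,0,20],0],[0,[0,0,30],0],[0,[0,0,25],0],[0,[0,0,0],0]]}}

```text
t: 12.5
tool_pos: [0.5242, 0.201, 0.3705]
orientation: [-1.993, -2.424, 0.009]
force: [0.6, -0.5, -0.1]
opening: 0.0005
```

Run:
```python
from h import *
where()
c=cam("wrist");w=viewer.read_camera("wrist");s=viewer.read_camera("scene");t=viewer.read_camera("top")
f=lambda x,k:cv2.resize(x,None,fx=k,fy=k,interpolation=cv2.INTER_CUBIC)
cv2.imwrite("pics/s7.png",s);cv2.imwrite("pics/w7.png",w)
A=np.clip(f(s[140:270,200:330].astype('float32'),3)*1.6,0,255).astype('uint8'); B=f(w[20:410,100:490],1)
cv2.imwrite("pics/m7.png",np.hstack([A,B]))
```

```text
t 12.5 tcp [0.5242 0.201  0.3705] yaw_y deg 11.15 z [-0.006 -0.002 -1.   ] F [ 0.6 -0.5 -0.1] open 0.0005 q6 0.08
```

View pics/m7.png

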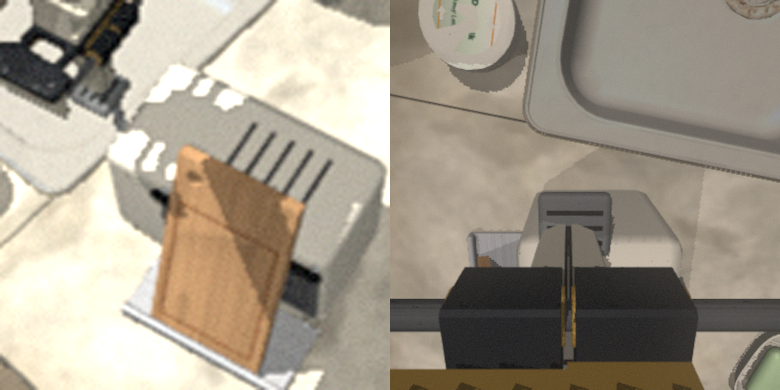

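The closed fingers sit over the paddle (tips at about (568,230), paddle spanning columns 540–610). Pressing down in steps: contact is expected at TCP z 0.361 and the third click at 0.325.

Call:
{"name": "apply_moves", "arguments": {"deltas": [[0,[0,0,7],0],[0,[0,0,6],0],[0,[0,0,6],0],[0,[0,0,0],0]]}}

```text
t: 13.15
tool_pos: [0.5254, 0.2025, 0.3562]
orientation: [1.993, 2.428, 0.001]
force: [-1.4, -0.7, 5.9]
opening: 0.0005
```

Call:
{"name": "apply_moves", "arguments": {"deltas": [[0,[0,0,6],0],[0,[0,0,6],0],[0,[0,0,6],0],[0,[0,0,0],0]]}}

```text
t: 13.65
tool_pos: [0.5255, 0.2026, 0.3384]
orientation: [1.993, 2.428, 0.002]
force: [-1.3, -0.9, 6.6]
opening: 0.0002
```

Call:
{"name": "apply_moves", "arguments": {"deltas": [[0,[0,0,5],0],[0,[0,0,4],0],[0,[0,0,2],0],[0,[0,0,0],0]]}}

```text
t: 14.15
tool_pos: [0.5255, 0.2026, 0.3277]
orientation: [1.993, 2.428, 0.002]
force: [-1.9, -1.2, 7.5]
opening: 0.0001
```

Call:
{"name": "apply_moves", "arguments": {"deltas": [[0,[0,0,1],0],[0,[0,0,0],0]]}}

```text
t: 14.4
tool_pos: [0.5255, 0.2026, 0.3269]
orientation: [1.992, 2.428, 0.002]
force: [-2.2, -0.8, 7.8]
opening: 0.0003
```

Call:
{"name": "apply_moves", "arguments": {"deltas": [[0,[0,0,1],0],[0,[0,0,0],0],[0,[0,0,0],0]]}}

```text
t: 14.78
tool_pos: [0.5255, 0.2026, 0.3261]
orientation: [1.992, 2.427, 0.002]
force: [-2.3, -0.8, 8.9]
opening: 0.0003
```

Call:
{"name": "apply_moves", "arguments": {"deltas": [[0,[0,0,1],0],[0,[0,0,0],0],[0,[0,0,0],0]]}}

```text
t: 15.15
tool_pos: [0.5255, 0.2026, 0.3252]
orientation: [1.992, 2.427, 0.002]
force: [-3.6, -0.5, 9.5]
opening: 0.0006
```

Call:
{"name": "apply_moves", "arguments": {"deltas": [[0,[0,0,1],0],[0,[0,0,0],0],[0,[0,0,0],0],[0,[0,0,0],0]]}}

```text
t: 15.65
tool_pos: [0.5255, 0.2026, 0.3243]
orientation: [1.992, 2.427, 0.002]
force: [-3.7, -0.6, 10.3]
opening: 0.0003
```

Run:
```python
from h import *
where()
s=viewer.read_camera("scene"); cv2.imwrite("pics/s8.png",s); a=cv2.imread("pics/s7.png")
# board unmoved? difference within the board region; paddle moved
d=cv2.absdiff(a,s).max(2); print("board diff",d[188:262,240:300].mean(), (d[188:262,240:300]>40).mean(),"paddle diff",d[165:185,222:242].mean())
for n,i in(("s7",a),("s8",s)):
    h=cv2.cvtColor(i,cv2.COLOR_BGR2HSV); m=((h[...,0]<18)&(h[...,1]>90)).astype('uint8'); m[:, :235]=0;m[:,310:]=0;m[:180]=0;m[275:]=0
    k=max(cv2.findContours(m,0,2)[0],key=cv2.contourArea); print(n,cv2.contourArea(k),cv2.boundingRect(k),np.round(cv2.minAreaRect(k)[0],1))
where()
```

```text
t 15.65 tcp [0.5255 0.2026 0.3243] yaw_y deg 11.24 z [ 0.002  0.    -1.   ] F [-3.7 -0.6 10.3] open 0.0003 q6 0.08
board diff 9.761036036036035 0.043243243243243246 paddle diff 49.5225
s7 2359.0 (251, 189, 50, 75) [272.9 225.7]
s8 2358.0 (251, 189, 50, 75) [273.  225.9]
t 15.7 tcp [0.5255 0.2026 0.3243] yaw_y deg 11.24 z [ 0.002  0.    -1.   ] F [-3.2 -1.6 11. ] open 0.0002 q6 0.08
```

The lever holds steady at about 36.7 mm travel with roughly 10 N, and the board's outline hasn't changed. Handing in.

```bash
python3 -c "
from h import *
order.close_job(); where()"
```

```text
the job is handed in; nothing more can be done
the job is handed in; nothing more can be done
```

The board is leaning in the dryer and the lever was held at the third click when I handed the job in, at about 15.7 s of the 46 s allowed. No verdict was reported.

**Board:** I lifted it out of the rack and stood it in the drip tray by the toe ridge. I then opened the fingers a little, tipped it back onto the rest rail and let go. The last pictures show it at a clear slant, which I worked out as roughly 20° from the geometry. It is centred to within about 3 mm, and its outline did not change while I pressed the lever.

**Lever:** With the fingers closed, the tool stood at z = 0.3243 m. That is about 36.7 mm of travel, inside the 31–41 mm that counts and short of the 50 mm end stop. The push was 10–11 N, close to the 10 N expected at the third click.

**Checks that disagreed or were not made:**
- **Floor contact:** the board's foot met the tray floor about 10 mm earlier than the grasp height predicted, so it probably slipped a little in the grip. The picture showed the foot standing correctly on the floor, inside the ridge.
- **Third click:** I did not see the force drop after the click, so the lever position rests on the measured height and the force level.
- **Bystanders:** the arm never went near the shaker, bowl or tin, but I did not measure their positions again at the end.

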